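Prise the retaining ring out of a drum sieve

TASK

The mesh of the purée sieve is due for changing. Take the hook pick from the clear rack, put its foot under the raised end of the split ring and prise the ring up, with the pick and not with the fingers, until it has sprung out of its groove all the way round and lies loose on the sieve. Then hang the pick back in its empty slot in the rack, and leave the other utensils and the jar where they are.

Things in the scene. Friction and masses are not known exactly. Their poses are not given: they have to be found in the camera images.
- sieve: Steel drum sieve, 216 mm across its flat rim, bolted to the table (fixed). Origin: centre of its underside, at table height; z up. Top of the mesh 85 mm up, top of the rim 98.5 mm up. The rim's rounded inner edge (opening 174 mm across) overhangs the groove in which the split ring sits on the mesh, pressed outward.
- sieve_seat (a point): Point on the sieve's axis at the top of the mesh, 85 mm above the table. On the sieve's -x side the rim is cut away down to the mesh, 0.6 rad to either side of -x as seen from this point; both ends of the ring lie bare there, and a foot put under the raised end can stick out through it.
- ring: Springy split ring of 5 mm round steel wire, 179 mm across outside, about 0.15 kg. Origin: centre of its circle at mid wire height, 2.5 mm above the mesh while seated. While seated its axes lie as the sieve's: gap (12 mm) at -x, back at +x, wire centre 87 mm out. The end on the +y side of the gap is bent up 15 mm: its last 22 mm run level, 15 mm clear above the mesh.
- ring_tip (a point): Wire centre at the middle of the raised end; seated, at (-85, +20, +15) mm in the ring's frame. The pick's foot goes under here from inside the ring. Lifted with about 6 N the ring peels out of the groove from this end; after 40 to 60 mm of lift all of it springs out, a little wider than the opening, and let down it rests on the rim; after less it snaps back.
- ring_back (a point): Wire centre at the middle of the ring's back, opposite the gap.
- ring_left (a point): Wire centre a quarter turn from the back, +y side.
- ring_right (a point): Wire centre a quarter turn from the back, -y side.
- ring_left_front (a point): Wire centre 2.45 rad round from the back on the +y side, under the rim beside the cut-out.
- ring_right_front (a point): Wire centre 2.45 rad round from the back on the -y side, under the rim beside the cut-out.
- rack: Clear acrylic utensil rack (fixed): plate 90 mm (x) by 250 mm (y), its top 92 mm above the table. Origin: centre of its underside, at table height. Three slots centred at y = -80, 0, +80 mm, each 36 mm (x from -26 to +10 mm) by 20 mm (y), open below: a shank hangs through, the collar on the plate. Which one holds the pick varies.
- pick: Hook pick, about 0.11 kg, hanging upright in the rack, its axes about as the rack's; the one with the square black handle, and the tallest. Origin: centre of the underside of its collar (30 x 36 x 6 mm), on the plate; z up. Handle 22 x 22 mm, from 6 to 90 mm up, flats facing x and y. Shank 7 mm thick, on the axis, to 82 mm below.
- pick_handle (a point): Point on the pick's handle axis 55 mm above its origin: a good place to grip.
- pick_foot (a point): Top face of the pick's foot, at (-10, 0, -78) mm in the pick's frame. The flat foot, 7 mm wide and 4 mm thick (78 to 82 mm below the origin), points to the pick's -x and ends 20 mm from the axis, 16.5 mm clear of the shank.
- palette: Palette knife with a round wooden handle, its top 65 mm above the plate, hanging in another slot of the rack. Leave it.
- fork: Fork with a round wooden handle, as tall as the palette knife, hanging in the remaining slot. Leave it.
- spatula: Spatula with a wooden handle, 240 mm long, lying between sieve and rack. Leave it.
- jar: Low glass jar with a steel lid, 60 mm across and 75 mm tall, standing behind, between sieve and rack. Leave it.
Things that resemble listed ones, but are neither listed nor needed, are in the scene too. Leave any blue or green look-alike of the pick alone.

How it is judged:
On the way:
1. the raised end of the ring is lifted by the pick at least 20 mm above where it was (z of ring_tip in the frame of sieve above 0.1225 m and contact force between pick and ring above 0.2 N), for 0.1 s.
At the end, for the whole second after the job is handed in: All five points of the ring are out of the groove (6.5 mm above their seat, or 7 mm in from it), the ring at rest with its centre within 90 mm of the sieve's axis; the pick hangs upright in the rack (within 0.15 rad), its collar within 10 mm of the plate, at rest ((z of ring_back in the frame of sieve above 0.094 m or horizontal distance between ring_back and sieve_seat below 0.08 m) and (z of ring_left in the frame of sieve above 0.094 m or horizontal distance between ring_left and sieve_seat below 0.08 m) and (z of ring_right in the frame of sieve above 0.094 m or horizontal distance between ring_right and sieve_seat below 0.08 m) and (z of ring_left_front in the frame of sieve above 0.094 m or horizontal distance between ring_left_front and sieve_seat below 0.08 m) and (z of ring_right_front in the frame of sieve above 0.094 m or horizontal distance between ring_right_front and sieve_seat below 0.08 m) and horizontal distance between ring and sieve_seat below 0.09 m and linear speed of each of ring, pick below 0.03 m/s and z of pick in the frame of rack between 0.086 and 0.102 m and x of pick in the frame of rack between -0.015 and 0.015 m and y of pick in the frame of rack between -0.1 and 0.1 m and angle between pick's own z axis and vertical below 0.15 rad); the robot touches nothing.
It fails at once if the fingers press on the ring (over 2 N) (contact force between the fingers and ring above 2 N).
It fails at once if the palette knife, the fork, the spatula or the jar is moved by more than 40 mm (distance of any of palette, fork, spatula, jar from where it was at the start of the episode above 0.04 m).
It also fails if it takes over 58 s, if anything falls off the work surface, if the arm or the gripper's body presses on something with over 40 N, if the wrist force passes 120 N, or if a joint passes its speed limit or range.

ROBOT

A 7-joint arm with a two-finger parallel gripper is mounted at the origin on the work surface. World frame = base frame: x ahead of the robot, y to its left, z up, the work surface at z = 0. Lengths are in m, angles in rad, forces in N, time in s.
With the tool pointing down it reaches from about 0.425 to 0.925 m from the base axis. Payload 6.8 kg.
Tool frame: the origin (TCP) lies at the very end of the fingers, on their centre line; the grasp point (between the pads) lies 19 mm behind it; z points along the fingers, y is the direction in which the jaws open and shut (so a half turn about z gives the same grasp; the last joint's range is limited). The gripper opens to 85 mm and grips with 20 to 120 N. Pads are 22 mm wide; open, the fingers measure 114 mm over their backs; the gripper's body (76 mm by 85 mm) begins 54 mm behind the grasp point. The pads swing forward as they close: fully open they stand 13 mm farther back than shut.
Start: joints at [-1.251, 0.477, 0.022, 1.555, -0.011, 1.109, -0.083], TCP at [0.28, 0.614, 0.194] pointing down, gripper open.
Joint ranges: [-2.96, 2.96], [-0.34, 2.1], [-1.41, 1.46], [0.24, 2.44], [-1.37, 4.51], [0.17, 1.92], [-2.96, 2.96]. Speed limits (rad/s): [2.39, 2.39, 3.14, 3.14, 3.14, 3.14, 3.14].

INTERFACE

Orientations are given as a unit quaternion [x, y, z, w].
In Python, from plant import bot gives the robot as it stands.
- The arm moves only by the tool drive_tool, never from a script. Its argument "motion" is one flat list of numbers, 6 for each row, row after row: the shift along the tool's x, y, z each as a share of 0.1 m, from -1 to 1, then the turn, a rotation vector about the tool's x, y, z each as a share of pi/2 rad, from -1 to 1. A call has 1 to 12 rows; each row is the pose to reach, as a shift and turn from the pose commanded when the call began, along the tool's axes at that moment; what a row does not reach only later rows make up. A row lasts 1/12 s, in which the tool goes at most 41.7 mm and 7.16 degrees, less where a joint would pass 70% of its speed; a pose out of reach is approached as far as the arm can. A call with a number of a shift or a turn outside -1 to 1 is refused whole. A call with a gripper value outside its range is refused whole. "claw" is the opening, from 0 (shut) to 1 (fully open), set as the call begins (left out, the last holds). The fingers move at their own pace and stop on an object; "squeeze" is the grip in N (left out, the last holds). Time passes only in rows, so rows that repeat a pose let the fingers close. It gives the time, the measured TCP pose, the force and the opening at its end, in the units of the state.
- bot.sense(): the state, without advancing time (a new reading comes with each control period).
- bot.snapshot(name): name is "scene" or "side" or "wrist"; returns a dict with "color" (420x560x3 uint8, red, green, blue), "range_z" (420x560 float32, m along the optical axis (not along the pixel's ray), 0 where there is no reading), "intrinsics" (3x3 intrinsics, pixels), "k1" (the pictures are not rectified: a ray, as slopes to the right and down, at radius r is drawn at 1 + k1 r^2 times it, then the intrinsics apply), "T" (4x4, takes a point from camera to world coordinates). Camera axes: x right, y down, z forward; pixel columns grow to the right and rows downward; lengths in m; the calibration is good to about 2 mm. A picture is of the moment at which its call begins.
- bot.hand_in(): hands the job in, once; it reports no verdict.
The state is a dict: "time_s": time; "q": joint angles; "qd": joint speeds; "effort": joint torques, N m; "eef_pos": TCP position; "eef_rot": TCP orientation; "wrist_force": force on the tool from outside, world axes, zero at the start; "ft_torque": the same for the moment, N m; "gripper_width": finger opening in m.
Only numpy, scipy, OpenCV 4.12 (cv2) and the standard library are available. Lean on these libraries where they do the work, as an engineer would, in place of code of your own. Each camera call takes 0.05 s, during which the arm holds its last target. There are 200 camera calls.

## Working session

There is one attempt and no reset: what is moved stays moved. The work goes in short steps, Python scripts to look and compute and a tool call to move; the robot and the scene stay as the last step left them, time stands still between calls to the robot, and variables do not carry over. Pictures are saved under pics/ and viewed, about 8 in all and at most 12, crops included, and the job is handed in when it is done.

Besides the shell and the picture viewer there is one more tool, called after "Request:" as a command line: name --argument value ..., lists and objects as JSON in quotes. drive_tool: Moves the arm, as the interface text tells. Shift numbers are shares of 0.1 m and turn numbers shares of pi/2 rad, none past 1 either way. Its arguments: {"type":"object","properties":{"motion":{"type":"array"},"claw":{"type":"number"},"squeeze":{"type":"number"}},"required":["motion"]}

```bash
mkdir -p pics
cat > h.py <<'E'
import numpy as np, cv2
from plant import bot
def snap(n,f=None):
    s=bot.snapshot(n); 
    np.savez(f'pics/{f or n}.npz',**{k:np.array(v) for k,v in s.items()})
    return s
def load(f): return dict(np.load(f'pics/{f}.npz'))
def ray(s,u,v):
    K=s['intrinsics']; p=np.array([(u-K[0,2])/K[0,0],(v-K[1,2])/K[1,1]]); q=p.copy()
    for _ in range(10): q=p/(1+float(s['k1'])*(q@q))
    return np.array([q[0],q[1],1.])
def pt(s,u,v,d=None):
    d=s['range_z'][int(v),int(u)] if d is None else d
    return s['T'][:3,:3]@(ray(s,u,v)*d)+s['T'][:3,3]
def atz(s,u,v,z):
    r=s['T'][:3,:3]@ray(s,u,v); o=s['T'][:3,3]; return o+r*(z-o[2])/r[2]
def cloud(s):
    h,w=s['range_z'].shape; K=s['intrinsics']; v,u=np.mgrid[:h,:w]
    p=np.stack([(u-K[0,2])/K[0,0],(v-K[1,2])/K[1,1]],-1); q=p
    for _ in range(10): q=p/(1+float(s['k1'])*(q**2).sum(-1,keepdims=True))
    P=np.concatenate([q,np.ones((h,w,1))],-1)*s['range_z'][...,None]
    return P@s['T'][:3,:3].T+s['T'][:3,3]
def proj(s,P):
    c=s['T'][:3,:3].T@(np.array(P)-s['T'][:3,3]); q=c[:2]/c[2]; q=q*(1+float(s['k1'])*(q@q))
    K=s['intrinsics']; return K[0,0]*q[0]+K[0,2],K[1,1]*q[1]+K[1,2]
E
python3 - <<'E'
from h import *
a=snap('scene','s0'); b=snap('side','d0')
im=np.hstack([a['color'],b['color']])[...,::-1]
cv2.imwrite('pics/s0.png',a['color'][...,::-1]); cv2.imwrite('pics/d0.png',b['color'][...,::-1])
for s in(a,b): print(s['T'].round(3).tolist(),s['intrinsics'][0,0],s['k1'])
print(bot.sense())
E
```

```text
[[-0.572, 0.471, -0.671, 1.162], [0.82, 0.309, -0.482, 0.392], [-0.02, -0.826, -0.563, 0.624], [0.0, 0.0, 0.0, 1.0]] 441.7175229490532 -0.09250038034623462
[[-0.936, -0.244, 0.252, 0.367], [-0.351, 0.649, -0.675, 0.576], [0.001, -0.72, -0.693, 0.71], [0.0, 0.0, 0.0, 1.0]] 409.9864480151566 0.008996156302801357
{'time_s': 0.1, 'q': array([-1.25113137,  0.47774758,  0.02233726,  1.55635009, -0.01149893,
        1.10926526, -0.08310986]), 'qd': array([-1.53449942e-03, -2.20266370e-03, -3.89498520e-04, -1.60813188e-03,
       -1.09937179e-03, -1.54814531e-03, -5.42825381e-05]), 'effort': array([ 4.61945587e-03, -5.97762001e+01,  1.61372300e+00, -2.81955796e+01,
        1.28141226e-02,  4.99350353e-03, -2.05486742e-06]), 'eef_pos': array([0.2797833 , 0.61364104, 0.1927037 ]), 'eef_rot': array([ 2.12247877e-01,  9.77215516e-01, -8.12870908e-04, -1.15877562e-04]), 'wrist_force': array([ 0.10452593,  0.11451244, -0.02615401]), 'ft_torque': array([-0.00867326, -0.03270461,  0.029568  ]), 'gripper_width': 0.0855126882777464}
```

View pics/s0.png

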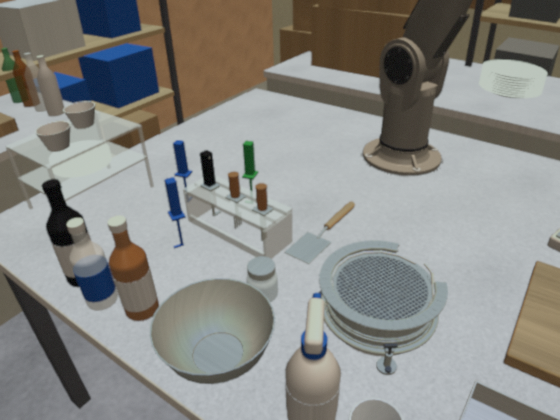

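View pics/d0.png

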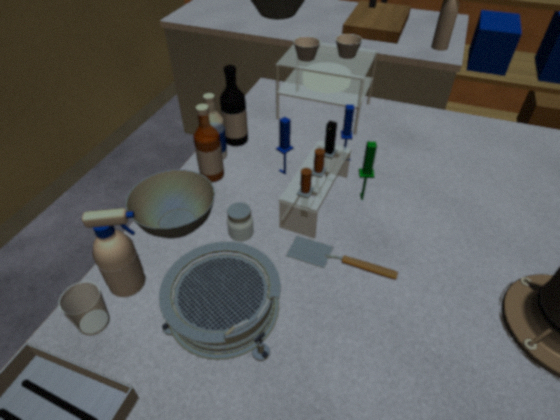

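Candidates for the pick: black-handled one in the rack (scene 208,168; side 331,137); blue look-alikes (scene 181,158 / 174,198), green (scene 249,160). I choose the black one, at the rack's end slot.

Run:
```python
from h import *
a=load('s0'); b=load('d0')
for n,s,px in(('s',a,[(208,157),(208,168),(234,177),(262,189),(262,268),(386,290)]),('d',b,[(331,126),(331,136),(320,153),(307,173),(239,211),(220,290)])):
    for p in px: print(n,p,pt(s,*p).round(4))
for n,s in(('s',a),('d',b)):
    C=cloud(s); ok=(s['range_z']>0)
    c0=atz(b,221,290,.09)
    m=ok&(np.hypot(C[...,0]-c0[0],C[...,1]-c0[1])<.14)&(abs(C[...,2]-.098)<.004)
    P=C[m]
    # circle fit on outer pts
    c=c0[:2].copy()
    for _ in range(20):
        d=P[:,:2]-c; r=np.hypot(*d.T); k=(r>.085)&(r<.112)
        # center from angular-bin outer edge
        th=np.arctan2(d[:,1],d[:,0]); 
        e=[]
        for t in np.arange(-np.pi,np.pi,.15):
            q=k&(abs(th-t-.075)<.075)
            if q.sum()>5: e.append(P[q][np.argsort(r[q])[-3:],:2].mean(0))
        e=np.array(e); A=np.c_[2*e,np.ones(len(e))]; x=np.linalg.lstsq(A,(e**2).sum(1),rcond=None)[0]; c=x[:2]
    print(n,'sieve',c,np.sqrt(x[2]+c@c),np.median(P[:,2]))
    h=[int((k&(abs(th-t-.05)<.05)).sum()) for t in np.arange(-np.pi,np.pi,.1)]; print(list(zip(np.arange(-3.14,3.14,.1).round(2),h)))
    # black handle, orange handles
    col=s['color'].astype(int)
    dk=ok&(col.max(-1)<60)&(C[...,2]>.1)&(C[...,2]<.2)&(np.hypot(C[...,0]-pt(a,208,168)[0],C[...,1]-pt(a,208,168)[1])<.05)
    Q=C[dk]; print(n,'black',dk.sum(),Q.min(0).round(4),Q.max(0).round(4),np.median(Q,0).round(4))
def crop(s,u,v,w):
    i=s['color'][v-w*3//4:v+w*3//4,u-w:u+w,::-1]; return cv2.resize(i,(400,300),interpolation=cv2.INTER_CUBIC)
cv2.imwrite('pics/c0.png',np.vstack([np.hstack([crop(a,235,195,56),crop(b,322,165,56)]),np.hstack([crop(a,385,285,70),crop(b,222,290,70)])]))
```

```text
s (208, 157) [ 0.5562 -0.2423  0.1738]
s (208, 168) [ 0.5597 -0.2431  0.1476]
s (234, 177) [ 0.5613 -0.1658  0.1498]
s (262, 189) [ 0.5676 -0.0861  0.1501]
s (262, 268) [0.6939 0.0053 0.0766]
s (386, 290) [0.6262 0.2198 0.0822]
d (331, 126) [ 0.5498 -0.2433  0.1786]
d (331, 136) [ 0.5478 -0.2449  0.1501]
d (320, 153) [ 0.5519 -0.1662  0.1528]
d (307, 173) [ 0.5571 -0.0862  0.1536]
d (239, 211) [ 0.6843 -0.0007  0.0741]
d (220, 290) [0.6252 0.2074 0.0833]
s sieve [0.62417555 0.20807246] 0.10691154653426628 0.09771553695095492
[(np.float64(-3.14), 0), (np.float64(-3.04), 39), (np.float64(-2.94), 46), (np.float64(-2.84), 47), (np.float64(-2.74), 44), (np.float64(-2.64), 45), (np.float64(-2.54), 44), (np.float64(-2.44), 44), (np.float64(-2.34), 42), (np.float64(-2.24), 44), (np.float64(-2.14), 46), (np.float64(-2.04), 43), (np.float64(-1.94), 43), (np.float64(-1.84), 48), (np.float64(-1.74), 41), (np.float64(-1.64), 43), (np.float64(-1.54), 50), (np.float64(-1.44), 40), (np.float64(-1.34), 51), (np.float64(-1.24), 40), (np.float64(-1.14), 47), (np.float64(-1.04), 45), (np.float64(-0.94),
[... 2050 characters left out ...]
.float64(0.56), 57), (np.float64(0.66), 58), (np.float64(0.76), 62), (np.float64(0.86), 63), (np.float64(0.96), 63), (np.float64(1.06), 64), (np.float64(1.16), 67), (np.float64(1.26), 66), (np.float64(1.36), 72), (np.float64(1.46), 70), (np.float64(1.56), 71), (np.float64(1.66), 71), (np.float64(1.76), 71), (np.float64(1.86), 72), (np.float64(1.96), 76), (np.float64(2.06), 39), (np.float64(2.16), 8), (np.float64(2.26), 8), (np.float64(2.36), 1), (np.float64(2.46), 2), (np.float64(2.56), 2), (np.float64(2.66), 0), (np.float64(2.76), 0), (np.float64(2.86), 0), (np.float64(2.96), 0), (np.float64(3.06), 0)]
d black 291 [ 0.541  -0.2616  0.1009] [ 0.5621 -0.2399  0.1826] [ 0.5497 -0.2441  0.1474]
```

View pics/c0.png

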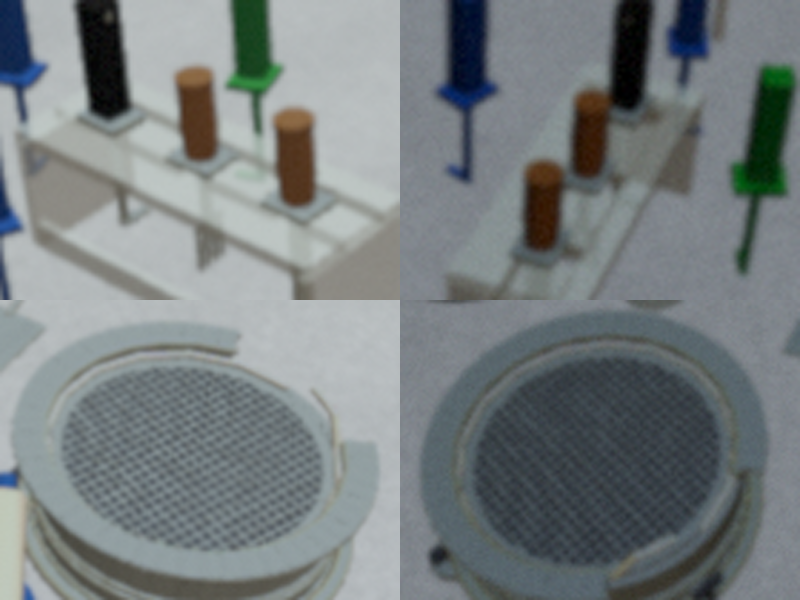

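Upper left crop: black square handle in the far-end slot, its hook foot visible below the plate at scene ≈(266−…)(150,209) level; blue and green ones are free-standing outside the rack. Lower crops: cut-out on the robot side, raised end at scene ≈(425,264)–(434,282).

Run:
```python
from h import *
a=load('s0'); b=load('d0')
for n,s in(('s',a),('d',b)):
    C=cloud(s); ok=s['range_z']>0; col=s['color'].astype(int)
    H=cv2.cvtColor(s['color'],cv2.COLOR_RGB2HSV)
    near=ok&(np.hypot(C[...,0]-.55,C[...,1]+.2)<.25)&(C[...,2]>-.01)
    for nm,m in(('blue',(H[...,0]>105)&(H[...,0]<130)&(H[...,1]>150)),('green',(H[...,0]>45)&(H[...,0]<80)&(H[...,1]>120)),('brown',(H[...,0]<20)&(H[...,1]>120)&(C[...,2]>.1))):
        k,l,st,ce=cv2.connectedComponentsWithStats((m&near).astype(np.uint8))
        for i in range(1,k):
            if st[i,4]>40: Q=C[l==i]; print(n,nm,ce[i].round(),np.percentile(Q,3,axis=0).round(3),np.percentile(Q,97,axis=0).round(3))
    # plate points
    m=near&(abs(C[...,2]-.092)<.004); Q=C[m]; r=cv2.minAreaRect((Q[:,:2]*1000).astype(np.float32)); print(n,'plate',r,m.sum(),np.median(Q[:,2]))
# foot ray: s crop (125..147,200..220) 
g=lambda x,y:(235-56+x/3.571,195-42+y/3.571)
for p in((125,220),(147,210)): print('foot',atz(a,*g(*p),.012).round(4))
yaw=2.66-np.pi; c=np.array([.6245,.208]); R=np.array([[np.cos(yaw),-np.sin(yaw)],[np.sin(yaw),np.cos(yaw)]])
for q in((-.085,.020),(-.0865,.008),(-.0815,.031)):
    w=np.r_[c+R@q,.1025]; print(q,w.round(4),'s',np.round(proj(a,w),1),'d',np.round(proj(b,w),1))
g2=lambda x,y:(315+x/2.857,232.5+y/2.857)
for p in((314,91),(325,106),(336,128)):
    w=atz(a,*g2(*p),.1025); d=R.T@(w[:2]-c); print(g2(*p),w.round(4),'sieve frame',d.round(4))
g3=lambda x,y:(152+x/2.857,237.5+y/2.857)
for p in((617,573),(640,550),(668,543)):
    w=atz(b,*g3(p[0]-400,p[1]-300),.1025); d=R.T@(w[:2]-c); print('side',g3(p[0]-400,p[1]-300),w.round(4),'sieve frame',d.round(4))
```

```text
s blue [181. 159.] [ 0.527 -0.364  0.086] [ 0.546 -0.348  0.171]
s blue [173. 200.] [ 0.665 -0.248  0.087] [ 0.682 -0.231  0.171]
s green [249. 160.] [ 0.444 -0.222  0.086] [ 0.461 -0.204  0.171]
s brown [234. 184.] [ 0.556 -0.176  0.104] [ 0.569 -0.161  0.154]
s brown [261. 197.] [ 0.562 -0.096  0.103] [ 0.574 -0.082  0.154]
s plate ((559.02099609375, -194.95501708984375), (227.7022247314453, 299.1460876464844), 29.396873474121094) 2166 0.09168857958634369
d blue [348. 122.] [ 0.522 -0.361  0.086] [ 0.54  -0.347  0.172]
d blue [284. 136.] [ 0.656 -0.247  0.085] [ 0.677 -0.229  0.172]
d green [368. 161.] [ 0.434 -0.221  0.085] [ 0.459 -0.205  0.172]
d brown [319. 159.] [ 0.546 -0.178  0.105] [ 0.561 -0.161  0.156]
d brown [306. 180.] [ 0.552 -0.095  0.104] [ 0.567 -0.082  0.155]
d plate ((552.3163452148438, -190.3523406982422), (244.75860595703125, 273.71319580078125), 32.840110778808594) 1882 0.0915975342909634
foot [ 0.5512 -0.2523  0.012 ]
foot [ 0.534  -0.2477  0.012 ]
(-0.085, 0.02) [0.5584 0.2651 0.1025] s [427.3 268.5] d [239.2 322.4]
(-0.0865, 0.008) [0.5515 0.2552 0.1025] s [423.3 264.2] d [245.5 318.7]
(-0.0815, 0.031) [0.5666 0.2732 0.1025] s [430.2 272.9] d [232.6 325. ]
(424.9054952747637, 264.35159257962897) [0.5504 0.2577 0.1025] sieve frame [-0.0887  0.0097]
(428.75568778438924, 269.60185509275465) [0.5599 0.2682 0.1025] sieve frame [-0.0851  0.0234]
(432.6058802940147, 277.3022401120056) [0.575  0.2805 0.1025] sieve frame [-0.0775  0.0413]
side (227.95379768988448, 333.05477773888697) [0.5675 0.289  0.1025] sieve frame [-0.0881  0.0453]
side (236.00420021001048, 325.0043752187609) [0.5614 0.2712 0.1025] sieve frame [-0.0852  0.0268]
side (245.80469023451172, 322.5542527126356) [0.5482 0.2615 0.1025] sieve frame [-0.0924  0.012 ]
```

Request:
drive_tool --motion '[-1,-1,-1,0,0,0,-1,-1,-1,0,0,0,-1,-1,-1,0,0,0,-1,-1,-1,0,0,0,-1,-1,-1,0,0,0]' --claw 1

```text
time_s: 0.52
eef_pos: [0.3347, 0.4773, 0.2983]
eef_rot: [0.216, 0.976, 0.002, 0.002]
wrist_force: [1.8, -0.4, 0.0]
gripper_width: 0.0852
```

Request:
drive_tool --motion '[-1,-1,0,0,0,0,-1,-1,0,0,0,0,-1,-1,0,0,0,0,-1,-1,0,0,0,0]'

```text
time_s: 0.85
eef_pos: [0.3814, 0.3433, 0.2934]
eef_rot: [0.215, 0.977, -0.001, 0.0]
wrist_force: [1.9, -0.2, 0.1]
gripper_width: 0.0857
```

Request:
drive_tool --motion '[-1,-1,0,0,0,0,-1,-1,0,0,0,0,-1,-1,0,0,0,0,-1,-1,0,0,0,0]'

```text
time_s: 1.18
eef_pos: [0.4302, 0.2108, 0.2934]
eef_rot: [0.216, 0.977, -0.001, 0.0]
wrist_force: [0.9, -0.4, -0.2]
gripper_width: 0.0853
```

Request:
drive_tool --motion '[-1,-1,0,0,0,0,-1,-1,0,0,0,0,-1,-1,0,0,0,0,-1,-1,0,0,0,0]'

```text
time_s: 1.52
eef_pos: [0.4792, 0.0782, 0.2935]
eef_rot: [0.216, 0.976, -0.001, 0.0]
wrist_force: [1.0, 0.2, -0.2]
gripper_width: 0.085
```

Request:
drive_tool --motion '[-1,-1,0,0,0,0.766,-1,-1,0,0,0,0.766,-1,-1,0,0,0,0.766,-1,-1,0,0,0,0.766,-1,-1,0,0,0,0.766,-1,-1,0,0,0,0.766,-1,-1,0,0,0,0.766,-1,-1,0,0,0,0.766,-1,-1,0,0,0,0.766,-1,-1,0,0,0,0.766,-1,-1,0,0,0,0.766]'

```text
time_s: 2.43
eef_pos: [0.5274, -0.0478, 0.2931]
eef_rot: [0.729, 0.685, -0.0, -0.0]
wrist_force: [1.4, -0.4, -0.1]
gripper_width: 0.0855
```

```bash
cat >> h.py <<'E'
from scipy.spatial.transform import Rotation as Ro
def need(xyz,yawy):
    "shift in tool shares, and z-turn share, to bring TCP to xyz with tool y at world angle yawy"
    s=bot.sense(); R=Ro.from_quat(s['eef_rot']).as_matrix(); d=R.T@(np.array(xyz)-s['eef_pos'])/.1
    G=np.c_[[-np.sin(yawy),np.cos(yawy),0],[np.cos(yawy),np.sin(yawy),0],[0,0,-1]]
    print('t',s['time_s'],'pos',s['eef_pos'].round(4),'yaw',np.arctan2(R[1,1],R[0,1]).round(3),'F',s['wrist_force'].round(1),'w',s['gripper_width'].round(4),'shift',d.round(3),'turn',(Ro.from_matrix(R.T@G).as_rotvec()/(np.pi/2)).round(3))
E
python3 - <<'E'
from h import *
need([.5535,-.2495,.128],-.06)
s=snap('wrist','w0'); cv2.imwrite('pics/w0.png',s['color'][...,::-1])
E
```

```text
Traceback (most recent call last):
  File "h.py", line 31, in need
    print('t',s['time_s'],'pos',s['eef_pos'].round(4),'yaw',np.arctan2(R[1,1],R[0,1]).round(3),'F',s['wrist_force'].round(1),'w',s['gripper_width'].round(4),'shift',d.round(3),'turn',(Ro.from_matrix(R.T@G).as_rotvec()/(np.pi/2)).round(3))
                                                                                                                                 ^^^^^^^^^^^^^^^^^^^^^^^^
AttributeError: 'float' object has no attribute 'round'
```

Request:
drive_tool --motion '[-1,0.1,0,0,0,0,-1,0.1,0,0,0,0,-1,0.1,0,0,0,0,-1,0.1,0,0,0,0]'

```text
time_s: 2.77
eef_pos: [0.5305, -0.1543, 0.2937]
eef_rot: [0.73, 0.684, -0.001, 0.001]
wrist_force: [-0.6, -0.6, -0.1]
gripper_width: 0.0855
```

```bash
sed -i "s/s\['gripper_width'\].round(4)/round(float(s['gripper_width']),4)/" h.py
python3 - <<'E'
from h import *
need([.5535,-.2495,.128],-.06)
s=snap('wrist','w0'); cv2.imwrite('pics/w0.png',s['color'][...,::-1])
for p in((.5535,-.2495,.182),(.5575,-.1685,.157)): print(np.round(proj(s,p),1))
E
```

```text
t 2.7667 pos [ 0.5305 -0.1543  0.2937] yaw -0.065 F [-0.6 -0.6 -0.1] w 0.0855 shift [-0.931  0.291  1.659] turn [ 0.     0.002 -0.003]
[309.  282.1]
[308.  194.5]
```

View pics/w0.png

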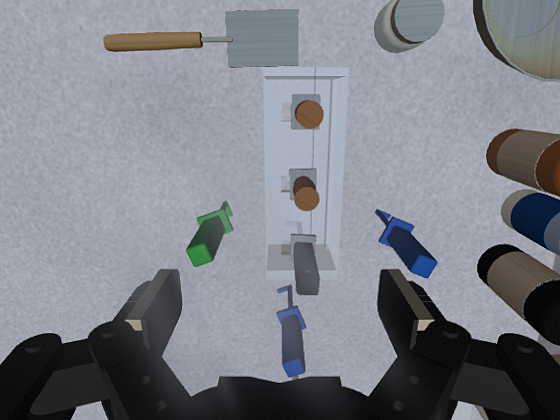

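The wrist view shows the black pick at (306,270) in the slot nearest, green at (208,235), blue at (408,245) and (290,340); rack axis-aligned with the tool.

Run:
```python
from h import *
s=load('w0'); C=cloud(s); ok=s['range_z']>0
def rect(n,c,z,t,r):
    m=ok&(np.hypot(C[...,0]-c[0],C[...,1]-c[1])<r)&(abs(C[...,2]-z)<t)
    Q=C[m]; print(n,m.sum(),Q.mean(0).round(4),(np.percentile(Q,1,axis=0)).round(4),np.percentile(Q,99,axis=0).round(4),cv2.minAreaRect((Q[:,:2]*1000).astype(np.float32)))
rect('top',(.5535,-.2495),.182,.004,.04)
rect('fork',(.5575,-.1685),.157,.004,.03); rect('far',(.5635,-.0885),.157,.004,.03)
rect('collar',(.5535,-.2495),.098,.003,.035);rect('collar f',(.5575,-.1685),.098,.003,.035);rect('collar p',(.5635,-.0885),.098,.003,.035)
for p in((264,69),(264,268),(348,69),(340,268)): print(p,atz(s,*p,.092).round(4))
```

```text
top 462 [ 0.5524 -0.2516  0.1817] [ 0.5416 -0.2634  0.1783] [ 0.5633 -0.2417  0.1836] ((552.6378784179688, -252.53477478027344), (22.356414794921875, 21.785919189453125), 85.82352447509766)
fork 454 [ 0.5563 -0.1735  0.1549] [ 0.5448 -0.1853  0.1531] [ 0.5679 -0.1627  0.1579] ((556.1668090820312, -174.01748657226562), (24.480985641479492, 23.92059326171875), 43.58013153076172)
far 562 [ 0.5625 -0.0941  0.1548] [ 0.5508 -0.106   0.1531] [ 0.5742 -0.0828  0.1576] ((562.523681640625, -94.20756530761719), (23.93363380432129, 23.732511520385742), 87.61299896240234)
collar 283 [ 0.5506 -0.2451  0.0983] [ 0.5367 -0.2681  0.0957] [ 0.5677 -0.2353  0.1003] ((552.5487060546875, -252.6807861328125), (34.51927185058594, 30.174673080444336), 85.92573547363281)
collar f 359 [ 0.555  -0.1662  0.0974] [ 0.5412 -0.1908  0.0954] [ 0.5716 -0.1562  0.0995] ((558.2481689453125, -176.52346801757812), (40.81599426269531, 33.60007095336914), 87.4807357788086)
collar p 383 [ 0.5584 -0.0907  0.0973] [ 0.5474 -0.1128  0.0955] [ 0.5775 -0.0765  0.0991] ((562.7183837890625, -94.77640533447266), (35.27738571166992, 29.64492416381836), 86.40752410888672)
(264, 69) [ 0.5214 -0.0485  0.092 ]
(264, 268) [ 0.5035 -0.2795  0.092 ]
(348, 69) [ 0.6089 -0.054   0.092 ]
(340, 268) [ 0.5984 -0.2856  0.092 ]
```

Request:
drive_tool --motion '[-0.966,0.284,0,0,0,0,-0.966,0.284,0,0,0,0,-0.966,0.284,0,0,0,0,-0.966,0.284,0.6,0,0,0,-0.966,0.284,0.66,0,0,0,-0.966,0.284,0.66,0,0,0]'

```text
time_s: 3.32
eef_pos: [0.5514, -0.2435, 0.222]
eef_rot: [0.727, 0.687, -0.002, -0.004]
wrist_force: [-0.3, 0.2, -0.1]
gripper_width: 0.0854
```

Run:
```python
from h import *
need([.5525,-.2525,.128],-.065)
```

```text
t 3.3167 pos [ 0.5514 -0.2435  0.222 ] yaw -0.057 F [-0.3  0.2 -0.1] w 0.0854 shift [-0.092  0.024  0.939] turn [-0.006 -0.002  0.005]
```

Request:
drive_tool --motion '[0,0,0,0,0,0,0,0,0,0,0,0,0,0,0,0,0,0]'

```text
time_s: 3.57
eef_pos: [0.5554, -0.2466, 0.2296]
eef_rot: [0.728, 0.686, 0.001, 0.001]
wrist_force: [0.1, 0.4, -0.1]
gripper_width: 0.0856
```

Run:
```python
from h import *
need([.5525,-.2525,.128],-.065)
```

```text
t 3.5667 pos [ 0.5554 -0.2466  0.2296] yaw -0.059 F [ 0.1  0.4 -0.1] w 0.0856 shift [-0.06  -0.029  1.016] turn [0.002 0.    0.004]
```

Request:
drive_tool --motion '[-0.06,-0.03,0.3,0,0,0,-0.06,-0.03,0.6,0,0,0,-0.06,-0.03,0.9,0,0,0,-0.06,-0.03,1,0,0,0,-0.06,-0.03,1,0,0,0,-0.06,-0.03,1,0,0,0]'

```text
time_s: 4.07
eef_pos: [0.5516, -0.2529, 0.1291]
eef_rot: [0.728, 0.686, 0.0, 0.001]
wrist_force: [0.2, 0.5, 0.0]
gripper_width: 0.0858
```

Run:
```python
from h import *
need([.5525,-.2525,.128],-.065)
```

```text
t 4.0667 pos [ 0.5516 -0.2529  0.1291] yaw -0.06 F [0.2 0.5 0. ] w 0.0858 shift [0.004 0.008 0.011] turn [0.001 0.    0.003]
```

Request:
drive_tool --motion '[0,0,0,0,0,0,0,0,0,0,0,0,0,0,0,0,0,0,0,0,0,0,0,0,0,0,0,0,0,0,0,0,0,0,0,0,0,0,0,0,0,0,0,0,0,0,0,0,0,0,0,0,0,0]' --claw 0 --squeeze 70

```text
time_s: 4.82
eef_pos: [0.5514, -0.2527, 0.1284]
eef_rot: [0.728, 0.686, 0.0, 0.001]
wrist_force: [0.7, 0.0, 5.9]
gripper_width: 0.0202
```

Request:
drive_tool --motion '[0,0,-0.2,0,0,0,0,0,-0.4,0,0,0,0,0,-0.6,0,0,0,0,0,-0.8,0,0,0,0,0,-1,0,0,0,0,0,-1,0,0,0]'

```text
time_s: 5.32
eef_pos: [0.5523, -0.2539, 0.2311]
eef_rot: [0.728, 0.685, 0.001, 0.002]
wrist_force: [0.5, -0.7, -1.1]
gripper_width: 0.0203
```

Request:
drive_tool --motion '[0,0,-0.4,0,0,0.1,0,0,-0.8,0,0,0.2,0,0,-0.8,0,0,0.3,0,0,-0.8,0,0,0.415,0,0,-0.8,0,0,0.415,0,0,-0.8,0,0,0.415,0,0,-0.8,0,0,0.415]'

```text
time_s: 5.9
eef_pos: [0.5503, -0.2522, 0.3065]
eef_rot: [0.909, 0.417, -0.001, -0.0]
wrist_force: [-0.2, -0.1, -1.0]
gripper_width: 0.0203
```

Request:
drive_tool --motion '[0.33,-0.24,0,0,0,0,0.66,-0.48,0,0,0,0,1,-0.73,0,0,0,0,1,-0.73,0,0,0,0]'

```text
time_s: 6.23
eef_pos: [0.5625, -0.1183, 0.3061]
eef_rot: [0.906, 0.424, 0.0, -0.003]
wrist_force: [1.1, 1.3, -1.4]
gripper_width: 0.0202
```

Request:
drive_tool --motion '[0.33,-0.24,0,0,0,0,0.66,-0.48,0,0,0,0,1,-0.73,0,0,0,0,1,-0.73,0,0,0,0]'

```text
time_s: 6.57
eef_pos: [0.5715, 0.0053, 0.3062]
eef_rot: [0.906, 0.424, 0.0, -0.002]
wrist_force: [0.5, 1.9, -1.1]
gripper_width: 0.0204
```

Request:
drive_tool --motion '[0.33,-0.24,0,0,0,0,0.66,-0.48,0,0,0,0,1,-0.73,0,0,0,0,1,-0.73,0,0,0,0,1,-0.73,0,0,0,0,1,-0.73,0,0,0,0]'

```text
time_s: 7.07
eef_pos: [0.5807, 0.117, 0.307]
eef_rot: [0.909, 0.417, -0.001, 0.0]
wrist_force: [1.3, 0.0, -1.0]
gripper_width: 0.0201
```

Run:
```python
from h import *
need([.5904,.2374,.26],-.712)
```

```text
t 7.0667 pos [0.5807 0.117  0.307 ] yaw -0.71 F [ 1.3  0.  -1. ] w 0.0201 shift [ 0.977 -0.711  0.469] turn [0.    0.001 0.001]
```

Request:
drive_tool --motion '[0.33,-0.24,0,0,0,0,0.66,-0.48,0,0,0,0,0.98,-0.71,0.2,0,0,0,0.98,-0.71,0.47,0,0,0,0.98,-0.71,0.47,0,0,0,0.98,-0.71,0.47,0,0,0]'

```text
time_s: 7.57
eef_pos: [0.5908, 0.2359, 0.2596]
eef_rot: [0.909, 0.416, -0.002, 0.001]
wrist_force: [-0.4, -1.0, 0.1]
gripper_width: 0.0206
```

Run:
```python
from h import *
need([.5904,.2374,.21],-.712)
a=snap('scene','s1'); b=snap('side','d1'); w=snap('wrist','w1')
p=bot.sense()['eef_pos']; u=np.array([-.757,.653,0]); f=p+[0,0,-.1144]
tip=[.5584,.2651,.1025]
def crop(s,P,w,mark=1):
    i=s['color'][...,::-1].copy(); i=cv2.resize(i,None,fx=4,fy=4,interpolation=cv2.INTER_CUBIC)
    for q,c in((f+.02*u,(0,0,255)),(f+.0035*u,(0,255,0)),(np.array(tip),(255,0,255))):
        x,y=proj(s,q); cv2.drawMarker(i,(int(4*x+2),int(4*y+2)),c,cv2.MARKER_CROSS,14,1)
    x,y=proj(s,P); x=int(np.clip(x,w,560-w));y=int(np.clip(y,w*3//4,420-w*3//4)); 
    return cv2.resize(i[4*(y-w*3//4):4*(y+w*3//4),4*(x-w):4*(x+w)],(400,300))
m=(f+np.array(tip))/2
v=np.vstack([np.hstack([crop(a,m,50),crop(b,m,50)]),np.hstack([crop(w,m,120),cv2.resize(a['color'][...,::-1],(400,300))])])
cv2.imwrite('pics/c1.png',v)
```

```text
t 7.5667 pos [0.5908 0.2359 0.2596] yaw -0.713 F [-0.4 -1.   0.1] w 0.0206 shift [ 0.011 -0.013  0.496] turn [-0.     0.002 -0.001]
```

View pics/c1.png

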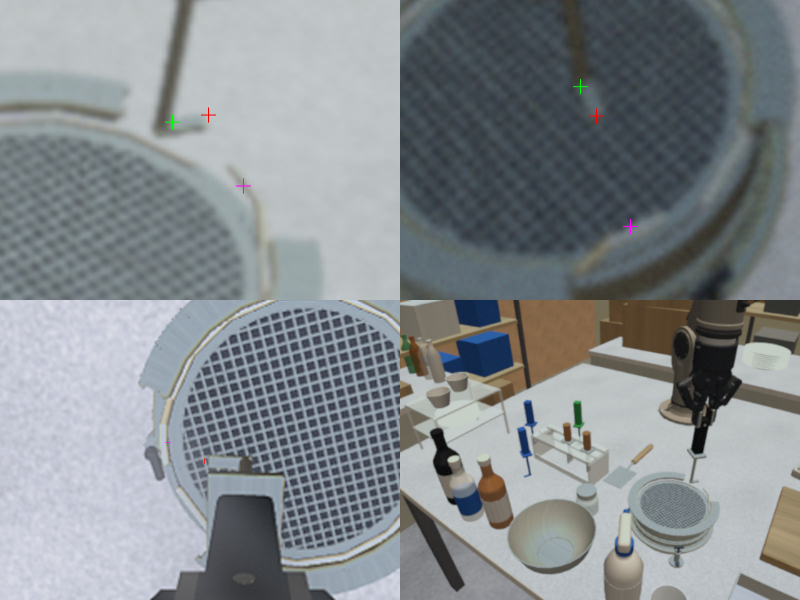

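Foot and ring tip are where predicted within ~2–3 mm; foot looks slightly low in the scene view, so I check its height with depth.

Run:
```python
from h import *
p=np.array([.5908,.2359,.2596]); u=np.array([-.757,.653]); n=np.array([-.653,-.757])
for f in('w1','s1','d1'):
    s=load(f); C=cloud(s); ok=s['range_z']>0; D=C[...,:2]-p[:2]; a=D@u; b=D@n
    m=ok&(a>.002)&(a<.026)&(abs(b)<.008)&(C[...,2]>.12)&(C[...,2]<.17); Q=C[m]
    print(f,'foot',m.sum(),np.percentile(Q[:,2],[5,50,95]).round(4) if m.sum() else '', np.percentile(a[m],[2,98]).round(4) if m.sum() else '',np.percentile(b[m],[2,50,98]).round(4) if m.sum() else '')
    m=ok&(np.hypot(a,b)<.03)&(C[...,2]>.215)&(C[...,2]<.24); Q=C[m]
    if m.sum(): print(f,'collar',m.sum(),np.percentile(Q[:,2],[5,50,95]).round(4),np.percentile(a[m],[2,98]).round(4),np.percentile(b[m],[2,98]).round(4))
    m=ok&(np.hypot(a,b)<.02)&(C[...,2]>.15)&(C[...,2]<.215)
    for z in(.155,.165,.175,.185,.195,.205):
        k=m&(abs(C[...,2]-z)<.005)
        if k.sum(): print('  shank',z,k.sum(),a[k].mean().round(4),b[k].mean().round(4))
    c=np.array([.6245,.208]);E=C[...,:2]-c; ew=.653
    ang=np.arctan2(E[...,1],E[...,0]); r=np.hypot(E[...,0],E[...,1])
    m=ok&(ang>2.0)&(ang<2.62)&(r>.08)&(r<.094)&(C[...,2]>.0995)&(C[...,2]<.11)
    for t in np.arange(2.1,2.65,.1):
        k=m&(abs(ang-t)<.05)
        if k.sum(): print('  ring',t.round(2),k.sum(),r[k].mean().round(4),np.median(C[...,2][k]).round(4))
```

```text
w1 foot 131 [0.1467 0.1482 0.1492] [0.0024 0.0158] [-0.0033 -0.0002  0.0036]
w1 collar 987 [0.23   0.2324 0.2371] [-0.0178  0.0119] [-0.0177  0.0108]
  shank 0.155 23 -0.0035 -0.0019
  shank 0.165 26 -0.0041 -0.002
  shank 0.175 9 -0.004 -0.0025
  ring 2.1 1 0.0932 0.0998
  ring 2.2 1 0.0886 0.0997
  ring 2.3 44 0.0892 0.1034
  ring 2.4 45 0.0893 0.1044
  ring 2.5 39 0.0892 0.1047
  ring 2.6 17 0.0893 0.1047
s1 foot 35 [0.1423 0.1439 0.146 ] [0.0027 0.0177] [-0.0025 -0.0001  0.0048]
s1 collar 275 [0.2244 0.2291 0.2385] [-0.0153  0.0127] [-0.0169  0.0172]
  shank 0.155 20 -0.0016 0.0001
  shank 0.165 22 -0.0015 -0.0002
  shank 0.175 23 -0.0012 0.0001
  shank 0.185 22 -0.0011 0.0002
  shank 0.195 24 -0.0013 -0.0002
  shank 0.205 24 -0.0011 -0.0003
  ring 2.2 1 0.0908 0.0997
  ring 2.3 12 0.0902 0.1023
  ring 2.4 12 0.09 0.1029
  ring 2.5 13 0.0893 0.1028
  ring 2.6 4 0.0894 0.1024
d1 foot 37 [0.143  0.1456 0.1479] [0.0028 0.0155] [-0.003   0.0002  0.0038]
d1 collar 279 [0.2258 0.2301 0.238 ] [-0.0153  0.0125] [-0.0172  0.018 ]
  shank 0.155 16 -0.0019 0.0005
  shank 0.165 14 -0.0012 0.0001
  shank 0.175 17 -0.0013 0.0001
  shank 0.185 18 -0.001 -0.0001
  shank 0.195 16 -0.001 0.0001
  shank 0.205 17 -0.0009 -0.0
  ring 2.2 1 0.0896 0.1
  ring 2.3 13 0.0893 0.1023
  ring 2.4 18 0.0895 0.1036
  ring 2.5 17 0.0894 0.103
  ring 2.6 5 0.0904 0.1037
```

Request:
drive_tool --motion '[0,0,0.15,0,0,0,0,0,0.3,0,0,0,0,0,0.42,0,0,0,0,0,0.5,0,0,0,0,0,0.52,0,0,0,0,0,0.52,0,0,0,0,0,0.52,0,0,0]'

```text
time_s: 8.3
eef_pos: [0.5918, 0.2381, 0.2094]
eef_rot: [0.909, 0.416, 0.001, 0.0]
wrist_force: [0.6, -0.4, -0.9]
gripper_width: 0.02
```

Request:
drive_tool --motion '[0,-0.06,0,0,0,0,0,-0.12,0,0,0,0,0,-0.18,0,0,0,0,0,-0.24,0,0,0,0,0,-0.3,0,0,0,0,0,-0.36,0,0,0,0,0,-0.36,0,0,0,0,0,-0.36,0,0,0,0]'

```text
time_s: 8.97
eef_pos: [0.5636, 0.2623, 0.2086]
eef_rot: [0.909, 0.417, -0.0, -0.0]
wrist_force: [-0.1, -0.1, -0.7]
gripper_width: 0.0202
```

Run:
```python
from h import *
need([.5662,.2583,.208],-.712)
a=snap('scene','s2'); b=snap('side','d2'); w=snap('wrist','w2')
tip=[.5584,.2651,.1025]
def crop(s,w):
    x,y=map(int,proj(s,tip)); x=np.clip(x,w,560-w);y=np.clip(y,w*3//4,420-w*3//4)
    return cv2.resize(s['color'][y-w*3//4:y+w*3//4,x-w:x+w,::-1],(400,300),interpolation=cv2.INTER_CUBIC)
cv2.imwrite('pics/c2.png',np.vstack([np.hstack([crop(a,32),crop(b,32)]),np.hstack([crop(w,60),crop(w,120)])]))
```

```text
t 8.9667 pos [0.5636 0.2623 0.2086] yaw -0.711 F [-0.1 -0.1 -0.7] w 0.0202 shift [-0.013  0.046  0.006] turn [-0.    -0.     0.001]
```

View pics/c2.png

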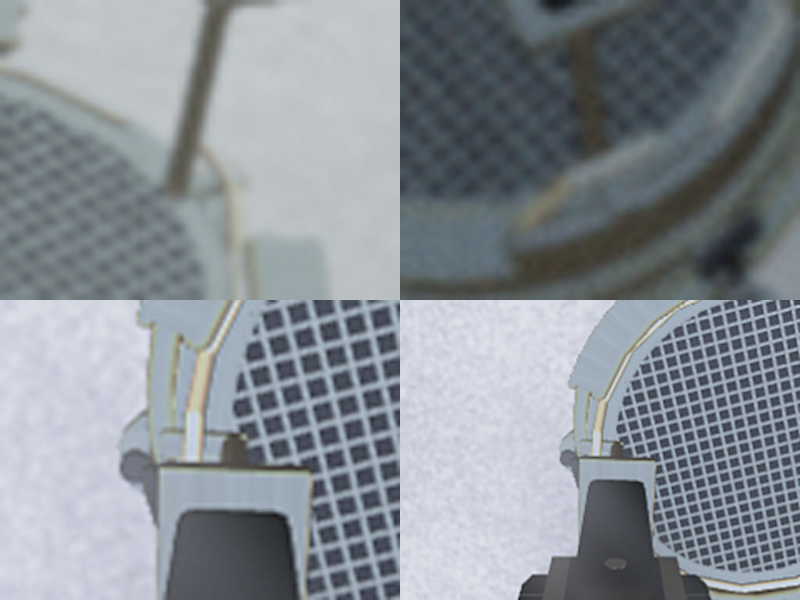

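Wrist crop (165–195,437): foot is under the raised wire, poking out beyond it; shank just inside. Lifting.

Request:
drive_tool --motion '[0,0,-0.05,0,0,0,0,0,-0.1,0,0,0,0,0,-0.15,0,0,0,0,0,-0.2,0,0,0,0,0,-0.25,0,0,0,0,0.01,-0.29,0,0,0,0,0.02,-0.32,0,0,0,0,0.02,-0.32,0,0,0]'

```text
time_s: 9.78
eef_pos: [0.5655, 0.2604, 0.2411]
eef_rot: [0.909, 0.416, 0.0, -0.0]
wrist_force: [-1.2, 0.3, -4.1]
gripper_width: 0.0201
```

Run:
```python
from h import *
need([.5662,.2583,.26],-.712)
a=snap('scene','s3'); b=snap('side','d3'); w=snap('wrist','w3')
tip=[.5584,.2651,.125]
def crop(s,w):
    x,y=map(int,proj(s,tip)); x=np.clip(x,w,560-w);y=np.clip(y,w*3//4,420-w*3//4)
    return cv2.resize(s['color'][y-w*3//4:y+w*3//4,x-w:x+w,::-1],(400,300),interpolation=cv2.INTER_CUBIC)
cv2.imwrite('pics/c3.png',np.vstack([np.hstack([crop(a,50),crop(b,50)]),np.hstack([crop(w,60),crop(w,120)])]))
```

```text
t 9.7833 pos [0.5655 0.2604 0.2411] yaw -0.712 F [-1.2  0.3 -4.1] w 0.0201 shift [-0.011  0.019 -0.189] turn [-0. -0. -0.]
```

View pics/c3.png

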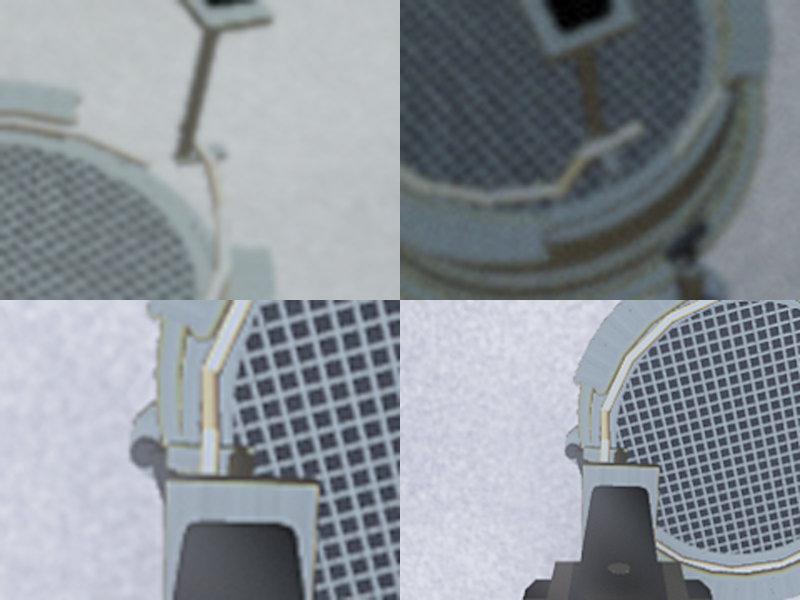

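The wire rides on the foot next to the shank (wrist crop 210,450), tip up about 28 mm, ~4 N. Continue.

Request:
drive_tool --motion '[0,0,-0.05,0,0,0,0,0.01,-0.1,0,0,0,0,0.02,-0.15,0,0,0,0,0.03,-0.2,0,0,0,0,0.03,-0.25,0,0,0,0,0.03,-0.3,0,0,0,0,0.03,-0.35,0,0,0,0,0.03,-0.4,0,0,0,0,0.03,-0.4,0,0,0,0,0.03,-0.4,0,0,0]'

```text
time_s: 10.77
eef_pos: [0.5679, 0.2586, 0.281]
eef_rot: [0.909, 0.416, 0.0, -0.0]
wrist_force: [0.5, -0.3, -2.0]
gripper_width: 0.0203
```

Run:
```python
from h import *
need([.5662,.2583,.26],-.712)
a=snap('scene','s4'); b=snap('side','d4'); w=snap('wrist','w4')
tip=[.6,.24,.125]
def crop(s,w):
    x,y=map(int,proj(s,tip)); x=np.clip(x,w,560-w);y=np.clip(y,w*3//4,420-w*3//4)
    return cv2.resize(s['color'][y-w*3//4:y+w*3//4,x-w:x+w,::-1],(400,300),interpolation=cv2.INTER_CUBIC)
cv2.imwrite('pics/c4.png',np.vstack([np.hstack([crop(a,80),crop(b,80)]),np.hstack([crop(w,60),crop(w,200)])]))
```

```text
t 10.7667 pos [0.5679 0.2586 0.281 ] yaw -0.712 F [ 0.5 -0.3 -2. ] w 0.0203 shift [-0.013 -0.011  0.21 ] turn [ 0. -0. -0.]
```

View pics/c4.png

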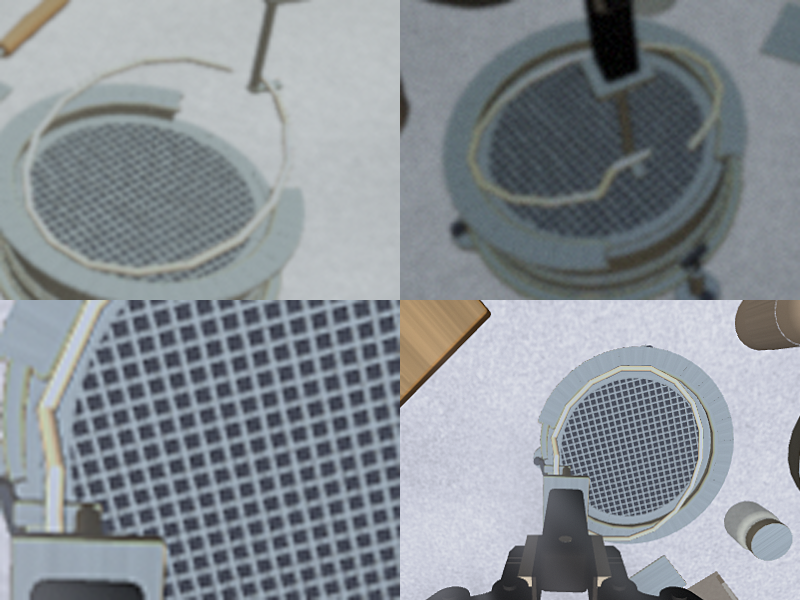

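The ring has sprung out entirely: one tilted loop, back resting on the rim, front held by the foot (scene crop 255,85). I check how it is centred before lowering.

```bash
cat > ringfit.py <<'E'
from h import *
from scipy.optimize import least_squares
def fit(names,tilt=True):
    c=np.array([.6245,.208]); P=[]
    for f in names:
        s=load(f); C=cloud(s); d=C[...,:2]-c; r=np.hypot(d[...,0],d[...,1])
        m=(s['range_z']>0)&(r<.13)&(C[...,2]>.1015)&(C[...,2]<.165)
        # drop pick
        p=bot.sense()['eef_pos'][:2]; m&=np.hypot(C[...,0]-p[0],C[...,1]-p[1])>.03
        P.append(C[m])
    P=np.vstack(P)
    def res(x):
        n=np.array([x[3],x[4],1.]); n/=np.linalg.norm(n); q=P-x[:3]; h=q@n; rr=np.linalg.norm(q-np.outer(h,n),axis=1)
        return np.r_[h,rr-x[5]]
    z=least_squares(res,[*c,.115,0,0,.088],loss='soft_l1',f_scale=.002)
    x=z.x; print(len(P),'centre',x[:3].round(4),'tilt',x[3:5].round(3),'R',x[5].round(4),'med res',np.median(abs(z.fun)).round(4),'offset in sieve',(x[:2]-c).round(4))
    return x,P
if __name__=='__main__':
    import sys
    for n in sys.argv[1:]: fit([n])
    x,P=fit(sys.argv[1:])
    d=P-x[:3]; t=np.arctan2(d[:,1],d[:,0])
    for a in np.arange(-3,3.2,.4):
        k=abs(t-a)<.2
        if k.sum()>3: print(a.round(1),k.sum(),'z',np.median(P[k,2]).round(4),'r sieve',np.median(np.hypot(P[k,0]-.6245,P[k,1]-.208)).round(4))
E
python3 ringfit.py s4 d4 w4
```

```text
529 centre [0.6191 0.2127 0.1214] tilt [ 0.323 -0.238] R 0.088 med res 0.001 offset in sieve [-0.0054  0.0047]
404 centre [0.6189 0.2127 0.1219] tilt [ 0.32  -0.238] R 0.0876 med res 0.0009 offset in sieve [-0.0056  0.0047]
1248 centre [0.6192 0.2129 0.1224] tilt [ 0.33  -0.245] R 0.0872 med res 0.0009 offset in sieve [-0.0053  0.0049]
2181 centre [0.6191 0.2128 0.1221] tilt [ 0.325 -0.242] R 0.0875 med res 0.001 offset in sieve [-0.0054  0.0048]
-3.0 95 z 0.144 r sieve 0.0894
-2.6 177 z 0.1347 r sieve 0.0886
-2.2 225 z 0.1217 r sieve 0.0868
-1.8 224 z 0.1081 r sieve 0.0832
-1.4 18 z 0.1023 r sieve 0.0816
0.2 60 z 0.103 r sieve 0.0822
0.6 294 z 0.1105 r sieve 0.0852
1.0 314 z 0.1246 r sieve 0.0888
1.4 335 z 0.1379 r sieve 0.0898
1.8 325 z 0.1482 r sieve 0.0895
2.2 51 z 0.1526 r sieve 0.0894
3.0 63 z 0.1498 r sieve 0.0888
```

Request:
drive_tool --motion '[0,-0.03,0,0,0,0,0,-0.06,0,0,0,0,0,-0.09,0,0,0,0,0,-0.12,0,0,0,0,0,-0.12,0.05,0,0,0,0,-0.12,0.1,0,0,0,0,-0.12,0.15,0,0,0,0,-0.12,0.2,0,0,0,0,-0.12,0.25,0,0,0,0,-0.12,0.3,0,0,0,0,-0.12,0.3,0,0,0]'

```text
time_s: 11.83
eef_pos: [0.5581, 0.2659, 0.2492]
eef_rot: [0.909, 0.416, -0.001, 0.0]
wrist_force: [0.1, -0.2, -1.6]
gripper_width: 0.0202
```

```bash
python3 - <<'E'
from h import *
need([.5662,.2583,.224],-.712)
for a,b in(('scene','s5'),('side','d5'),('wrist','w5')): snap(a,b)
E
python3 ringfit.py s5 d5 w5
```

```text
t 11.8333 pos [0.5581 0.2659 0.2492] yaw -0.712 F [ 0.1 -0.2 -1.6] w 0.0202 shift [-0.004  0.112  0.252] turn [-0.     0.001 -0.   ]
412 centre [0.6083 0.2224 0.1047] tilt [ 0.148 -0.126] R 0.0881 med res 0.0011 offset in sieve [-0.0162  0.0144]
392 centre [0.6076 0.2237 0.1054] tilt [ 0.152 -0.119] R 0.0876 med res 0.001 offset in sieve [-0.0169  0.0157]
1097 centre [0.6085 0.2232 0.1067] tilt [ 0.167 -0.134] R 0.0871 med res 0.0009 offset in sieve [-0.016   0.0152]
1901 centre [0.6081 0.2232 0.1061] tilt [ 0.153 -0.128] R 0.0874 med res 0.0012 offset in sieve [-0.0164  0.0152]
-3.0 84 z 0.1159 r sieve 0.1027
-2.6 164 z 0.1107 r sieve 0.0949
-2.2 234 z 0.1055 r sieve 0.0881
-1.8 29 z 0.1023 r sieve 0.0826
0.6 152 z 0.1029 r sieve 0.0879
1.0 353 z 0.1078 r sieve 0.0941
1.4 353 z 0.1147 r sieve 0.1005
1.8 340 z 0.1204 r sieve 0.1053
2.2 117 z 0.1237 r sieve 0.1078
3.0 75 z 0.1189 r sieve 0.1055
```

Request:
drive_tool --motion '[0,0,0.05,0,0,0,0,0,0.1,0,0,0,0,0,0.15,0,0,0,0,0,0.2,0,0,0,0,0,0.25,0,0,0,0,0,0.27,0,0,0,0,0,0.27,0,0,0,0,0,0.27,0,0,0]'

```text
time_s: 12.65
eef_pos: [0.5587, 0.2662, 0.2235]
eef_rot: [0.909, 0.416, -0.0, 0.0]
wrist_force: [0.4, -1.0, -0.3]
gripper_width: 0.0205
```

```bash
python3 - <<'E'
from h import *
need([.5662,.2583,.224],-.712)
for a,b in(('scene','s6'),('side','d6'),('wrist','w6')): snap(a,b)
tip=[.6,.24,.11]
def crop(s,w):
    x,y=map(int,proj(s,tip)); x=np.clip(x,w,560-w);y=np.clip(y,w*3//4,420-w*3//4)
    return cv2.resize(s['color'][y-w*3//4:y+w*3//4,x-w:x+w,::-1],(400,300),interpolation=cv2.INTER_CUBIC)
a,b,w=map(load,('s6','d6','w6'))
cv2.imwrite('pics/c6.png',np.vstack([np.hstack([crop(a,70),crop(b,70)]),np.hstack([crop(w,80),crop(w,200)])]))
E
python3 ringfit.py s6 d6 w6
```

```text
t 12.65 pos [0.5587 0.2662 0.2235] yaw -0.712 F [ 0.4 -1.  -0.3] w 0.0205 shift [-0.011  0.109 -0.005] turn [ 0.  0. -0.]
363 centre [0.6083 0.2233 0.1026] tilt [ 0.027 -0.024] R 0.0877 med res 0.001 offset in sieve [-0.0162  0.0153]
364 centre [0.6077 0.224  0.1027] tilt [ 0.013 -0.006] R 0.0876 med res 0.0008 offset in sieve [-0.0168  0.016 ]
1534 centre [0.6082 0.2235 0.1033] tilt [ 0.019 -0.016] R 0.0872 med res 0.0008 offset in sieve [-0.0163  0.0155]
2261 centre [0.608  0.2236 0.1032] tilt [ 0.016 -0.015] R 0.0873 med res 0.0008 offset in sieve [-0.0165  0.0156]
-3.0 86 z 0.1042 r sieve 0.1025
-2.6 83 z 0.1032 r sieve 0.0968
-2.2 208 z 0.1029 r sieve 0.0875
-1.8 103 z 0.1022 r sieve 0.0791
-1.4 29 z 0.1017 r sieve 0.0716
-1.0 9 z 0.1016 r sieve 0.0658
-0.6 17 z 0.1017 r sieve 0.066
-0.2 50 z 0.1018 r sieve 0.0705
0.2 145 z 0.1021 r sieve 0.0774
0.6 266 z 0.1026 r sieve 0.0859
1.0 329 z 0.1034 r sieve 0.0946
1.4 353 z 0.1042 r sieve 0.1013
1.8 346 z 0.1049 r sieve 0.1069
2.2 157 z 0.1058 r sieve 0.1102
3.0 80 z 0.1046 r sieve 0.1065
```

View pics/c6.png

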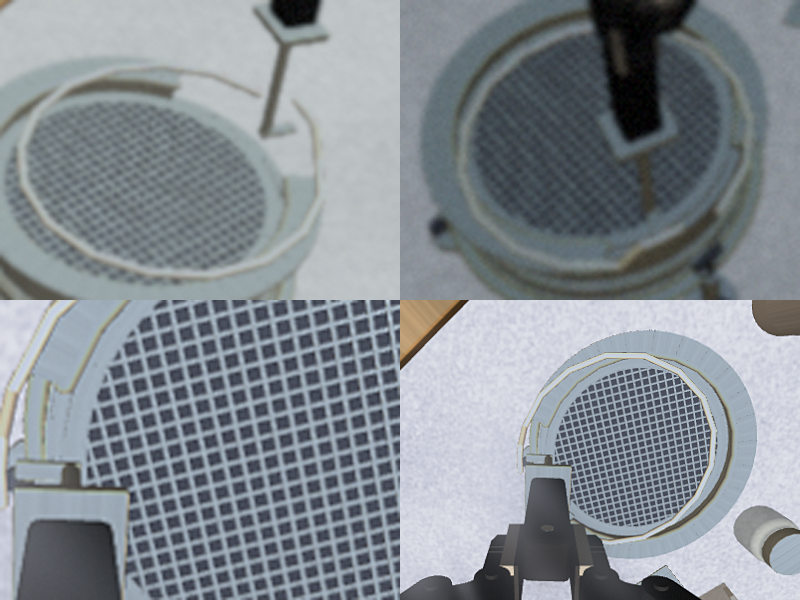

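Ring lies flat on the rim (all z≈0.101–0.103), centre 22 mm toward the cut-out; foot is just free below the raised end. Withdraw inward, then up and back.

Request:
drive_tool --motion '[0,0.06,0,0,0,0,0,0.14,0,0,0,0,0,0.22,0,0,0,0,0,0.3,0,0,0,0,0,0.36,0,0,0,0,0,0.36,-0.2,0,0,0,0,0.36,-0.5,0,0,0,0,0.36,-0.85,0,0,0,0,0.36,-0.85,0,0,0]'

```text
time_s: 13.55
eef_pos: [0.5899, 0.2425, 0.3156]
eef_rot: [0.91, 0.416, 0.005, -0.0]
wrist_force: [2.5, -0.2, 0.7]
gripper_width: 0.0201
```

Request:
drive_tool --motion '[-0.33,0.24,0,0,0,0,-0.66,0.48,0,0,0,0,-1,0.73,0,0,0,0,-1,0.73,0,0,0,0]'

```text
time_s: 13.88
eef_pos: [0.5759, 0.1074, 0.3098]
eef_rot: [0.912, 0.41, 0.0, 0.002]
wrist_force: [0.2, -2.7, -0.5]
gripper_width: 0.0201
```

Request:
drive_tool --motion '[-0.33,0.24,0,0,0,0,-0.66,0.48,0,0,0,0,-1,0.73,0,0,0,0,-1,0.73,0,0,0,0]'

```text
time_s: 14.22
eef_pos: [0.5645, -0.0154, 0.3097]
eef_rot: [0.912, 0.41, 0.0, 0.002]
wrist_force: [-0.8, -2.0, -0.5]
gripper_width: 0.0203
```

Request:
drive_tool --motion '[-0.33,0.24,0,0,0,0,-0.66,0.48,0,0,0,0,-1,0.73,0,0,0,0,-1,0.73,0,0,0,0,-1,0.73,0,0,0,0]'

```text
time_s: 14.63
eef_pos: [0.555, -0.1315, 0.309]
eef_rot: [0.911, 0.413, 0.0, 0.001]
wrist_force: [-0.2, 1.5, -1.2]
gripper_width: 0.0202
```

```bash
python3 - <<'E'
from h import *
need([.5515,-.2527,.306],-.06)
for a,b in(('scene','s7'),('side','d7')): snap(a,b)
E
python3 ringfit.py s7 d7 | grep centre
```

```text
t 14.6333 pos [ 0.555  -0.1315  0.309 ] yaw -0.72 F [-0.2  1.5 -1.2] w 0.0202 shift [-0.935  0.773  0.031] turn [ 0.001  0.    -0.42 ]
418 centre [0.608  0.2234 0.1026] tilt [ 0.028 -0.024] R 0.0877 med res 0.0011 offset in sieve [-0.0165  0.0154]
431 centre [0.6075 0.2243 0.1025] tilt [ 0.032 -0.022] R 0.0875 med res 0.0011 offset in sieve [-0.017   0.0163]
849 centre [0.6077 0.2239 0.1026] tilt [ 0.03  -0.023] R 0.0876 med res 0.0011 offset in sieve [-0.0168  0.0159]
```

Request:
drive_tool --motion '[-0.33,0.27,0,0,0,-0.07,-0.66,0.54,0,0,0,-0.14,-0.92,0.76,0,0,0,-0.21,-0.92,0.76,0,0,0,-0.28,-0.92,0.76,0,0,0,-0.35,-0.92,0.76,0,0,0,-0.415,-0.92,0.76,0,0,0,-0.415,-0.92,0.76,0,0,0,-0.415,-0.92,0.76,0,0,0,-0.415]'

```text
time_s: 15.48
eef_pos: [0.5537, -0.2455, 0.3084]
eef_rot: [0.728, 0.685, 0.0, -0.0]
wrist_force: [-0.5, -0.3, -1.5]
gripper_width: 0.02
```

Run:
```python
from h import *
need([.5515,-.2527,.226],-.06)
```

```text
t 15.4833 pos [ 0.5537 -0.2455  0.3084] yaw -0.061 F [-0.5 -0.3 -1.5] w 0.02 shift [-0.074 -0.017  0.824] turn [-0.    -0.    -0.001]
```

Request:
drive_tool --motion '[-0.07,-0.02,0.2,0,0,0,-0.07,-0.02,0.4,0,0,0,-0.07,-0.02,0.6,0,0,0,-0.07,-0.02,0.8,0,0,0,-0.07,-0.02,0.86,0,0,0,-0.07,-0.02,0.86,0,0,0,-0.07,-0.02,0.86,0,0,0]'

```text
time_s: 16.07
eef_pos: [0.5511, -0.2534, 0.2232]
eef_rot: [0.728, 0.685, -0.0, 0.0]
wrist_force: [0.3, -1.1, -0.9]
gripper_width: 0.0204
```

Run:
```python
from h import *
need([.5515,-.2527,.129],-.06)
a,b,w=[snap(x,x[0]+'8') for x in('scene','side','wrist')]
p=bot.sense()['eef_pos']; u=np.array([-.998,.06,0]); f=p+[.001,0,-.1144]
# slot corners in rack frame about pick axis (x -26..10, y +-10), pick at rack x~0
R=np.array([[.998,.06],[-.06,.998]]); o=np.array([.5525,-.2525])
def crop(s,w):
    i=cv2.resize(s['color'][...,::-1],None,fx=4,fy=4,interpolation=cv2.INTER_CUBIC)
    L=np.array([proj(s,[*(o+R@q),.092]) for q in((-.026,-.01),(.01,-.01),(.01,.01),(-.026,.01))])*4
    cv2.polylines(i,[L.astype(int)],True,(0,0,255),1)
    x,y=map(int,proj(s,[*o,.11])); x=np.clip(x,w,560-w);y=np.clip(y,w*3//4,420-w*3//4)
    return cv2.resize(i[4*(y-w*3//4):4*(y+w*3//4),4*(x-w):4*(x+w)],(400,300))
cv2.imwrite('pics/c8.png',np.vstack([np.hstack([crop(a,36),crop(b,36)]),np.hstack([crop(w,60),cv2.resize(b['color'][...,::-1],(400,300))])]))
```

```text
t 16.0667 pos [ 0.5511 -0.2534  0.2232] yaw -0.061 F [ 0.3 -1.1 -0.9] w 0.0204 shift [0.008 0.003 0.942] turn [ 0.  0. -0.]
```

View pics/c8.png

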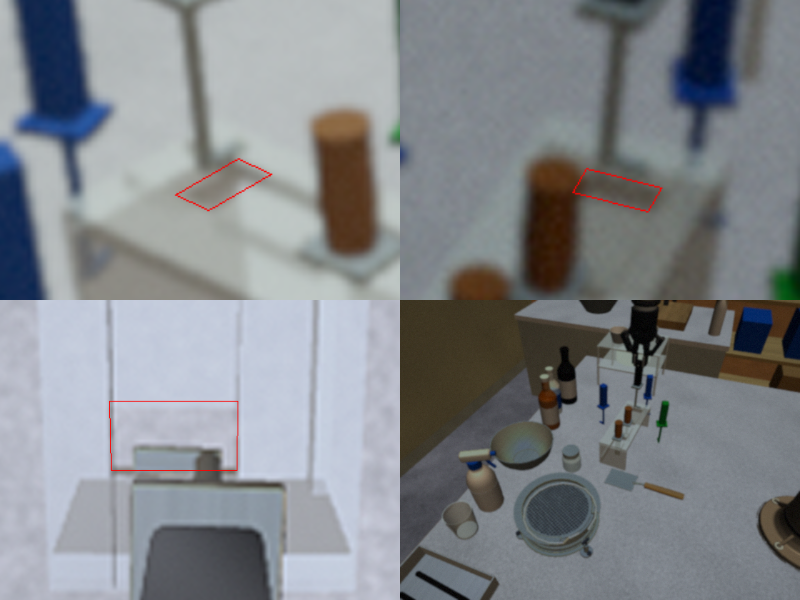

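Slot outline (wrist crop 110–238, 402–470) lies under the foot as expected. Lower the pick.

Request:
drive_tool --motion '[0.01,0,0.08,0,0,0,0.01,0,0.16,0,0,0,0.01,0,0.24,0,0,0,0.01,0,0.32,0,0,0,0.01,0,0.4,0,0,0,0.01,0,0.4,0,0,0]'

```text
time_s: 16.72
eef_pos: [0.5495, -0.2519, 0.1803]
eef_rot: [0.728, 0.685, -0.001, -0.001]
wrist_force: [-1.4, 0.4, -0.6]
gripper_width: 0.0202
```

Request:
drive_tool --motion '[0,0,0.1,0,0,0,0,0,0.2,0,0,0,0,0,0.3,0,0,0,0,0,0.4,0,0,0,0,0,0.48,0,0,0,0,0,0.52,0,0,0,0,0,0.54,0,0,0,0,0,0.54,0,0,0,0,0,0.54,0,0,0]'

```text
time_s: 17.47
eef_pos: [0.551, -0.2528, 0.1288]
eef_rot: [0.728, 0.685, 0.0, 0.0]
wrist_force: [-0.0, -0.1, -1.3]
gripper_width: 0.0203
```

Request:
drive_tool --motion '[0,0,0,0,0,0,0,0,0,0,0,0,0,0,0,0,0,0,0,0,0,0,0,0,0,0,0,0,0,0,0,0,0,0,0,0,0,0,0,0,0,0,0,0,0,0,0,0,0,0,0,0,0,0]' --claw 1

```text
time_s: 18.22
eef_pos: [0.5507, -0.2526, 0.1286]
eef_rot: [0.728, 0.686, 0.0, -0.0]
wrist_force: [0.9, 0.1, -1.1]
gripper_width: 0.0858
```

Request:
drive_tool --motion '[0,0,-0.25,0,0,0,0,0,-0.5,0,0,0,0,0,-0.75,0,0,0,0,0,-1,0,0,0,0,0,-1,0,0,0,0,0,-1,0,0,0]'

```text
time_s: 18.72
eef_pos: [0.5516, -0.2531, 0.23]
eef_rot: [0.728, 0.685, 0.001, 0.001]
wrist_force: [-0.7, 0.3, -0.2]
gripper_width: 0.0852
```

Request:
drive_tool --motion '[0,0,-0.3,0,0,0,0,0,-0.6,0,0,0,0,0,-0.8,0,0,0,0,0,-0.8,0,0,0,0,0,-0.8,0,0,0,0,0,-0.8,0,0,0]'

```text
time_s: 19.22
eef_pos: [0.5501, -0.252, 0.3069]
eef_rot: [0.728, 0.686, -0.001, -0.001]
wrist_force: [0.1, -0.0, -0.1]
gripper_width: 0.0853
```

```bash
python3 - <<'E'
from h import *
a,b,w=[snap(x,x[0]+'9') for x in('scene','side','wrist')]
s=bot.sense(); print(s['time_s'],s['eef_pos'],s['gripper_width'])
for f in('s9','d9','w9'):
    q=load(f); C=cloud(q); col=q['color'].astype(int)
    m=(q['range_z']>0)&(np.hypot(C[...,0]-.5525,C[...,1]+.2525)<.03)&(abs(C[...,2]-.182)<.004)&(col.max(-1)<120); Q=C[m]
    print(f,'top',m.sum(),Q.mean(0).round(4),Q[:,2].max().round(4))
    for z in(.1,.12,.14,.16,.175):
        m=(q['range_z']>0)&(np.hypot(C[...,0]-.5525,C[...,1]+.2525)<.02)&(abs(C[...,2]-z)<.008)&(col.max(-1)<80)
        if m.sum(): print('  ',z,m.sum(),C[m].mean(0).round(4))
cv2.imwrite('pics/c9.png',np.hstack([cv2.resize(x['color'][...,::-1],(400,300)) for x in(a,b)]))
E
python3 ringfit.py s9 d9
```

```text
19.3667 [ 0.55003813 -0.25206103  0.30698272] 0.08504544711190408
s9 top 55 [ 0.5523 -0.2512  0.1808] 0.1834
   0.1 44 [ 0.5498 -0.2462  0.1002]
   0.12 54 [ 0.5498 -0.2458  0.1195]
   0.14 55 [ 0.5506 -0.2454  0.1397]
   0.16 54 [ 0.5503 -0.2454  0.1602]
   0.175 88 [ 0.5506 -0.2478  0.1765]
430 centre [0.6075 0.2242 0.1024] tilt [ 0.033 -0.025] R 0.0876 med res 0.0012 offset in sieve [-0.017   0.0162]Traceback (most recent call last):
  File "<stdin>", line 5, in <module>
  File "h.py", line 7, in load
    def load(f): return dict(np.load(f'pics/{f}.npz'))
                             ~~~~~~~^^^^^^^^^^^^^^^^^
    fid = stack.enter_context(open(os.fspath(file), "rb"))
                              ~~~~^^^^^^^^^^^^^^^^^^^^^^^
FileNotFoundError: [Errno 2] No such file or directory: 'pics/d9.npz'
Traceback (most recent call last):
  File "ringfit.py", line 20, in <module>
    for n in sys.argv[1:]: fit([n])
                           ~~~^^^^^
  File "ringfit.py", line 6, in fit
    s=load(f); C=cloud(s); d=C[...,:2]-c; r=np.hypot(d[...,0],d[...,1])
  File "h.py", line 7, in load
    def load(f): return dict(np.load(f'pics/{f}.npz'))
                             ~~~~~~~^^^^^^^^^^^^^^^^^
FileNotFoundError: [Errno 2] No such file or directory: 'pics/d9.npz'
```

```bash
python3 - <<'E'
from h import *
a,b=snap('scene','sA'),snap('side','dA')
cv2.imwrite('pics/c9.png',np.hstack([cv2.resize(x['color'][...,::-1],(400,300)) for x in(a,b)]))
E
python3 ringfit.py sA dA|grep centre
```

```text
430 centre [0.6081 0.2233 0.1026] tilt [ 0.026 -0.022] R 0.0879 med res 0.0011 offset in sieve [-0.0164  0.0153]
433 centre [0.6074 0.2244 0.1024] tilt [ 0.031 -0.022] R 0.0875 med res 0.0011 offset in sieve [-0.0171  0.0164]
863 centre [0.6077 0.2239 0.1026] tilt [ 0.028 -0.022] R 0.0877 med res 0.0011 offset in sieve [-0.0168  0.0159]
```

View pics/c9.png

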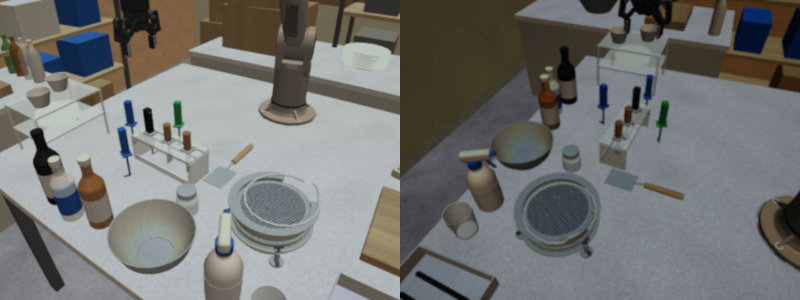

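The pick hangs in its slot (scene 149,121), the ring lies loose on the rim, and the other utensils and the jar are in place. Handing in.

```bash
python3 -c "
from plant import bot
print(bot.hand_in())"
```

```text
the job is handed in; nothing more can be done
None
```

The ring is prised out of its groove and lies loose on the rim, and the pick is back in its own rack slot. I handed the job in after about 19.5 s; the hand-in gives no verdict.

- **Lift:** I put the foot under the raised end from inside and lifted the tool about 72 mm, at roughly 4 N where I read it. The ring sprang out all the way round; the fingers stayed well above it throughout.
- **Ring:** after it sprang out, its back dipped inside the opening, so I drew it toward the cut-out before letting it down. The last check puts it nearly flat (about 0.035 rad of tilt) at z ≈ 0.102 m, with its centre about 23 mm from the sieve's axis. It did not move between the last looks. The tilt estimates differed slightly between cameras (0.02 to 0.04 rad).
- **Pick:** it hangs upright, with its handle top at about 0.182 m as at the start. I measured this in the side view only, because two pictures shared a file name and the scene one was overwritten. The last pictures of both views show it standing in the slot.
- **Rest of the scene:** the palette knife, fork, spatula and jar look unmoved, by eye only. The gripper is open and clear above the rack.

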